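# Fit the leak-test cover over the plenum studs

## Task

Blank off the plenum pot for its leak test: pick the aluminium cover up off the rubber mat by its brass hex fitting, lay it lightly on the ends of the pot's four studs and turn it until all four holes find the studs, then slide it gently down until it lies flush on the pot's sealing face and let go. Never force or drop it onto the studs or the face, and leave the other things on the bench where they are.

Things in the scene. Friction and masses are not known exactly. Their poses are not given: they have to be found in the camera images.
- cover: the cover to fit: aluminium disc 130 mm across, 12 mm thick, about 0.6 kg, with four through holes of 12 mm on a 100 mm pitch circle. Origin: centre of its underside, z up; the holes lie on its own +x, +y, -x and -y axes, 50 mm out. A round boss (44 mm across) stands on its middle up to 22 mm above the underside, the hexagon above that. Starts flat on the mat.
- cover_hex (a point): middle of the cover's brass hexagon, by which it is gripped: 44 mm above the underside. The hexagon is 36 mm across flats, from 22 to 66 mm above the underside; one pair of flats is square to the cover's x axis, the others 60 degrees round from it. A steel nipple 18 mm across goes on up to 78 mm.
- pot_seat (a point): centre of the plenum pot's flat, level sealing face (86 mm across), 117 mm above the bench; z up. The cover's underside belongs here. The dark flange round the face that carries the studs is loose on the pot and was left turned to any angle (stiff: light contact does not move it), so this point's x and y axes do NOT tell where the studs are. Rigid: touch it slowly, about 10 mm/s.
- stud_ends (a point): point on the pot's axis level with the ends of its four studs, 27 mm above the sealing face. Studs: 10 mm thick, 90 degrees apart on a 100 mm pitch circle, ends chamfered over the last 1.5 mm to 7 mm across; about 1 mm of play all round in the holes. Their angle is not measured: look, or turn the cover on them until it drops (90 degrees at most). They show 15 mm above the fitted cover.
- mat: thin black rubber mat, 170 x 170 x 4 mm, fixed to the bench; origin at the centre of its underside
- spare_flange: bystander: dark steel flange, 110 mm across, 13 mm high, six holes; origin under its centre
- nut_tray: bystander: blue tray with nuts and washers, 90 x 130 x 30 mm; origin under its centre
- bottle: bystander: white squeeze bottle with a red spout, 48 mm across, 132 mm high; origin under its centre
- gauge: bystander: dial gauge lying on its back, 80 mm across, 29 mm high, with a brass stem of 30 mm; origin under the dial's centre
- wrench: bystander: steel wrench, 160 mm long, lying flat; origin under its middle
- gasket: bystander: green sealing ring, 84 mm across, 4 mm thick, lying flat; origin under its centre
- weight: bystander: steel balance weight with a knob, 90 mm across, 38 mm high; origin under its centre
Mind the look-alikes: they are no part of the job. What is meant by the cover is not brown or purple, and is the smaller of those in its own colour.

How it is judged:
By the outcome, as a careful person would: the job done as asked, in the order asked, and still so for the second after the job is handed in, with the robot touching nothing.
It also fails if it takes over 64 s, if anything falls off the work surface, if the arm or the gripper's body presses on something with over 40 N, if the wrist force passes 120 N, or if a joint passes its speed limit or range.

## Robot

A 6-joint arm with a two-finger parallel gripper is mounted at the origin on the work surface. World frame = base frame: x ahead of the robot, y to its left, z up, the work surface at z = 0. Lengths are in m, angles in degrees, forces in N, time in s.
With the tool pointing down it reaches from about 0.25 to 0.725 m from the base axis. Payload 9.7 kg.
Tool frame: the origin (TCP) lies at the very end of the fingers, on their centre line; the grasp point (between the pads) lies 19 mm behind it; z points along the fingers, y is the direction in which the jaws open and shut (so a half turn about z gives the same grasp; the last joint's range is limited). The gripper opens to 85 mm and grips with 20 to 120 N. Pads are 22 mm wide; open, the fingers measure 114 mm over their backs; the gripper's body (76 mm by 85 mm) begins 54 mm behind the grasp point. The pads swing forward as they close: fully open they stand 13 mm farther back than shut.
Start: joints at [73.625, 4.979, 10.078, 95.1, 0, 90], TCP at [0.155, 0.528, 0.231] pointing down, gripper open.
Joint ranges: [-179.16, 179.16], [-48.56, 103.87], [-65.8, 70.77], [-126.05, 130.52], [-82.76, 87.17], [-180, 180]. Speed limits (degrees/s): [127.2, 127.2, 147.25, 180, 180, 180].

## Interface

Orientations are given as [roll, pitch, yaw] about the fixed x, y, z axes, in that order (R = Rz(yaw) Ry(pitch) Rx(roll)).
In Python, from workcell import bot gives the robot as it stands.
- The arm moves only by the shell command python3 -m pendant 'ROWS' [FORCE]. ROWS is JSON, a list that holds one entry, the list of rows, each a list of 7 numbers: the shift along the tool's x, y, z in cm, then the turn, a rotation vector about the tool's x, y, z in rad, then the opening in per cent of the stroke, from 0 (shut) to 100 (fully open). In form: [[[dx, dy, dz, ax, ay, az, gripper], ...]]. A call has 1 to 5 rows; each row shifts and turns the pose as measured when the row begins, along the tool's axes as they then stand; what a row does not reach is not made up. A row lasts 1/12 s, in which the tool goes at most 41.7 mm and 7.16 degrees, less where a joint would pass 70% of its speed; a pose out of reach is approached as far as the arm can. A call with a gripper value outside its range is refused whole. The fingers move at their own pace and stop on an object; FORCE is the grip in N (left out, the last holds). Time passes only in rows, so rows that do not move let the fingers close. It gives the time, the measured TCP pose, the force and the opening at its end, in the units of the state.
- bot.get_obs(): the state, without advancing time (a new reading comes with each control period).
- bot.camera(name): name is "scene" or "top"; returns the picture (480x640x3 uint8, red, green, blue); there is no depth.
- bot.get_calibration(name): a dict with "intrinsics" (3x3 intrinsics, pixels), "pose" (4x4, takes a point from camera to world coordinates). Camera axes: x right, y down, z forward; pixel columns grow to the right and rows downward; lengths in m; the calibration is good to about 2 mm. A picture is of the moment at which its call begins. get_calibration takes no time and is no camera call.
- bot.job_done(): hands the job in, once; it reports no verdict.
Trained networks look in the newest picture that a camera, given by its name, has taken for a name from the list of things; names that differ only in an ending like _2 or _b are one class to them, and where a whole thing is asked for, a point or a joint stands for the part that bears it (a point fixed in the world has none). Each returns a list of dicts, best first, with "confidence" (0 to 1); they miss things now and then, are a little off and sometimes report something else, mostly with a low value. They report only what shows in the picture. A call takes as long as a camera call. They do not tell look-alikes from the thing itself.
- bot.masks_of(camera, thing): "pixels" (480x640 bool, what is visible of it) and "extent" ([left, top, right, bottom] in pixels, round what is visible of it).
- bot.mark_of(camera, thing): "uv" ([column, row] in pixels: a listed point, or the origin of a listed thing).
The state is a dict: "time": time; "q": joint angles; "qd": joint speeds; "joint_efforts": joint torques, N m; "ee_pos": TCP position; "tcp_rot": TCP orientation; "wrist_force": force on the tool from outside, world axes, zero at the start; "torque": the same for the moment, N m; "opening": finger opening in m.
Only numpy, scipy, OpenCV 4.12 (cv2) and the standard library are available. Lean on these libraries where they do the work, as an engineer would, in place of code of your own. Each camera call takes 0.05 s, during which the arm holds its last target. There are 200 camera calls.

## Working session

There is one attempt and no reset: what is moved stays moved. The work goes in short steps, Python scripts to look and compute and a shell command to move; the robot and the scene stay as the last step left them, time stands still between calls to the robot, and variables do not carry over. Pictures are saved under pics/ and viewed, about 8 in all and at most 12, crops included, and the job is handed in when it is done.

```bash
mkdir -p pics; ls; cat > h.py <<'E'
import numpy as np, cv2
from workcell import bot
def ray(cam,uv,z):
    c=bot.get_calibration(cam);K=np.array(c["intrinsics"]);T=np.array(c["pose"])
    d=T[:3,:3]@np.linalg.solve(K,[uv[0],uv[1],1.]);o=T[:3,3]
    return o+d*(z-o[2])/d[2]
def proj(cam,p):
    c=bot.get_calibration(cam);K=np.array(c["intrinsics"]);T=np.linalg.inv(np.array(c["pose"]))
    q=K@(T[:3,:3]@np.array(p)+T[:3,3]);return q[:2]/q[2]
def save(img,n): cv2.imwrite(f"pics/{n}.png",cv2.cvtColor(img,cv2.COLOR_RGB2BGR))
E
python3 - <<'E'
from h import *
np.set_printoptions(precision=4,suppress=True)
for cam in("top","scene"):
    save(bot.camera(cam),cam+"0")
    print(cam,np.array(bot.get_calibration(cam)["pose"])[:3].tolist(),bot.get_calibration(cam)["intrinsics"])
    for t,z in(("cover",.004),("cover_hex",.048),("pot_seat",.117),("stud_ends",.144),("mat",0)):
        for m in bot.mark_of(cam,t)[:4]: print(t,m["confidence"],np.array(m["uv"]),ray(cam,m["uv"],z))
print(bot.get_obs())
E
```

```text
pics
top [[0.02503627163379658, -0.9976469538287941, 0.0638258616769636, 0.41594827820117775], [-0.9996865342925311, -0.02497656224498708, 0.001733347227330798, -0.011994654126902154], [-0.00013511797425952858, -0.06384925101009736, -0.9979595457174518, 1.6504369762499904]] [[504.6889   0.     321.0565]
 [  0.     504.6889 244.3008]
 [  0.       0.       1.    ]]
cover 0.82 [277.2 302.1] [0.3298 0.1284 0.004 ]
cover 0.8 [198.8 301.9] [0.3241 0.3828 0.004 ]
cover 0.67 [386.1 326.1] [ 0.2614 -0.2261  0.004 ]
cover 0.58 [255.1 244.4] [0.5155 0.2064 0.004 ]
cover_hex 0.94 [280.2 299.8] [0.3396 0.1154 0.048 ]
cover_hex 0.89 [194.6 300.9] [0.3293 0.3857 0.048 ]
cover_hex 0.81 [252.8 241.5] [0.5219 0.2082 0.048 ]
cover_hex 0.67 [386.1 324.1] [ 0.2718 -0.2203  0.048 ]
pot_seat 0.77 [373.8 250.2] [ 0.5001 -0.1702  0.117 ]
stud_ends 0.82 [377.7 248.9] [ 0.5028 -0.179   0.144 ]
mat 0.69 [257.5 242. ] [0.5238 0.1993 0.    ]
scene [[0.3435974018212475, 0.730980773364039, -0.5895828478117389, 1.3489807387624284], [0.938991625868939, -0.2776703133274766, 0.20296286272278466, -0.2955127118181851], [
[... 501 characters left out ...]
3] [ 0.26   -0.2301  0.048 ]
cover_hex 0.72 [401.7 253.4] [0.5186 0.2066 0.048 ]
pot_seat 0.66 [250.8 279.2] [ 0.5122 -0.1766  0.117 ]
stud_ends 0.78 [247.8 265.8] [ 0.4933 -0.1754  0.144 ]
stud_ends 0.42 [399.5 264.7] [0.6127 0.1482 0.144 ]
{'time': 0.6, 'q': array([73.6263,  4.9786, 10.0788, 95.0986, -0.0017, 89.9999]), 'qd': array([ 0.1411,  0.0874,  0.029 ,  0.0485,  0.0765, -0.0381]), 'joint_efforts': array([ -0.0007, -51.9826,  46.4688,   0.0014,  -0.0001,  -0.    ]), 'ee_pos': array([0.1551, 0.5277, 0.2313]), 'tcp_rot': array([179.9984,   0.0017, 163.6264]), 'wrist_force': array([-0.0703,  0.131 ,  0.7603]), 'torque': array([ 0.0319, -0.0278, -0.0115]), 'opening': 0.08531644265470234}
```

```bash
python3 - <<'E'
import cv2
a=cv2.imread("pics/top0.png")[180:380,150:430];b=cv2.imread("pics/scene0.png")[140:360,160:480]
cv2.imwrite("pics/v1.png",cv2.resize(a,(784,560),interpolation=cv2.INTER_CUBIC))
cv2.imwrite("pics/v2.png",cv2.resize(b,(800,550),interpolation=cv2.INTER_CUBIC))
E
```

```text
(no output)
```

View pics/v1.png

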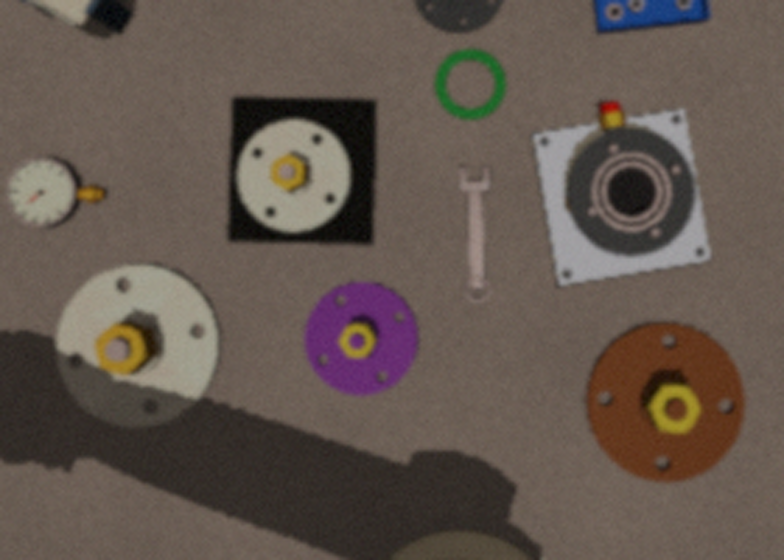

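View pics/v2.png

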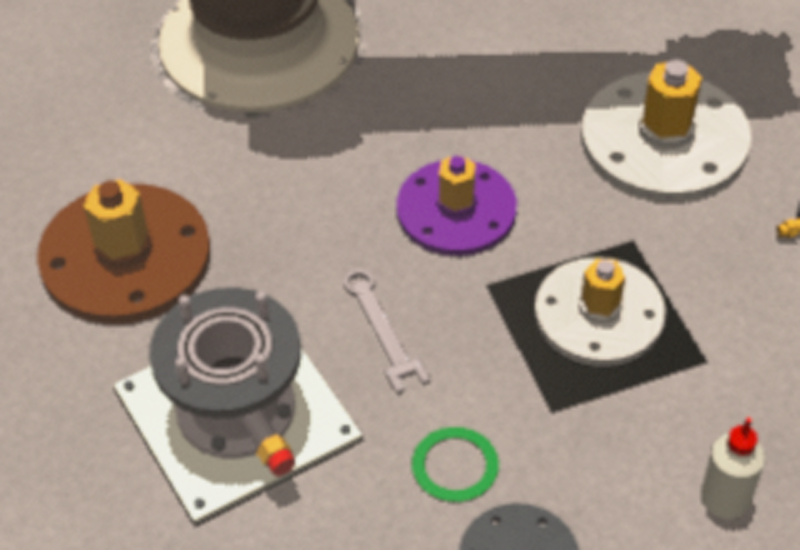

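The top picture (v1) shows the aluminium cover on the black mat, with its hex at about px (253,241). The larger aluminium, purple and brown discs are look-alikes. The pot is at about px (375,248), with stud tips at about (369,233), (391,241), (384,263) and (362,255). The scene picture (v2) agrees.

```bash
python3 - <<'E'
from h import *
from scipy.optimize import least_squares
np.set_printoptions(precision=4,suppress=True)
def cen(g,uv,sign,r=3):
    u,v=uv
    for _ in range(4):
        U,V=np.meshgrid(np.arange(round(u)-r,round(u)+r+1),np.arange(round(v)-r,round(v)+r+1))
        w=sign*g[V,U].astype(float);w=np.clip(w-np.percentile(w,60),0,None)
        u,v=(w*U).sum()/w.sum(),(w*V).sum()/w.sum()
    return u,v
H={"top":[(317,139),(257,153),(270,212),(330,198)],"scene":[(551,300),(595,347),(649,314)]}
S={"top":[(613,149),(676,170),(656,233),(593,211)],"scene":[(184,300),(262,297),(262,370),(183,365)]}
sc={"top":(2.8,150,180),"scene":(2.5,160,140)}
for nm,P,sg,z in(("hole",H,-1,.0155),("stud",S,1,.144)):
  for cam in("top","scene"):
    g=cv2.cvtColor(cv2.imread(f"pics/{cam}0.png"),cv2.COLOR_BGR2GRAY)
    s,a,b=sc[cam]
    W=np.array([ray(cam,cen(g,(x/s+a,y/s+b),sg) if not(nm=="stud" and cam=="scene") else (x/s+a,y/s+b),z)[:2] for x,y in P[cam]])
    f=lambda p:np.concatenate([min([(np.array([p[0]+.05*np.cos(p[2]+k*np.pi/2),p[1]+.05*np.sin(p[2]+k*np.pi/2)])-w) for k in range(4)],key=np.linalg.norm) for w in W])
    c0=W.mean(0) if len(W)==4 else (W[0]+W[2])/2
    r=least_squares(f,[*c0,np.arctan2(*(W[0]-c0)[::-1])])
    print(nm,cam,r.x[:2],"ang mod90",np.degrees(r.x[2])%90,"res mm",np.abs(r.fun).max()*1e3);print(W.tolist())
for cam,us in(("top",None),("scene",None)):
  m=bot.masks_of(cam,"cover");
  for k in m: print(cam,k["confidence"],k["extent"])
# pot ring face from top mark averages, nipple: top z=.082
print("nipple",ray("top",(288/2.8+150,172/2.8+180),.082),ray("scene",(604/2.5+160,265/2.5+140),.082))
print("pot ring",ray("top",(631/2.8+150,191/2.8+180),.117),ray("scene",(224/2.5+160,345/2.5+140),.117))
E
```

```text
hole top [0.5214 0.2071] ang mod90 59.15177984237154 res mm 1.4359804719251967
[[0.5654049092053677, 0.18124009433800525], [0.5475785945417295, 0.25089322007790454], [0.4775789730964497, 0.23364993862162714], [0.49490561297777313, 0.16277786656693818]]
hole scene [0.5209 0.2027] ang mod90 59.248654148649536 res mm 0.107585095288798
[[0.4953580736538564, 0.15987091186464247], [0.5639778290659512, 0.17713191408445605], [0.5463984926890376, 0.2456306506502161]]
stud top [ 0.5052 -0.1735] ang mod90 29.29235734336153 res mm 11.206923847704275
[[0.5395796130041111, -0.15633444187097117], [0.5239868441844019, -0.207116152927484], [0.4727551487394993, -0.1935879388899412], [0.48429820227209325, -0.13678999548757323]]
stud scene [ 0.5139 -0.1783] ang mod90 26.168662100304772 res mm 7.4273575470690245
[[0.465583498986869, -0.20136746076217438], [0.4877017282298518, -0.13325355152992666], [0.5662080695346963, -0.15709056360292167], [0.536129607824696, -0.2212903412910584]]
top 0.89 [235.7, 226.1, 276.1, 264.0]
top 0.84 [257.2, 280.2, 298.2, 318.2]
top 0.61 [172.3, 273.3, 230.0, 332.7]
scene 0.94 [375.2, 242.8, 423.7, 288.0]
scene 0.92 [391.4, 163.6, 460.8, 219.6]
scene 0.85 [319.2, 204.8, 368.0, 241.8]
scene 0.84 [171.3, 212.2, 244.3, 267.6]
nipple [0.5199 0.2033 0.082 ] [0.5208 0.202  0.082 ]
pot ring [ 0.5062 -0.1748  0.117 ] [ 0.5079 -0.1783  0.117 ]
```

```bash
python3 - <<'E'
import cv2,numpy as np
t=cv2.imread("pics/top0.png");s=cv2.imread("pics/scene0.png")
f=lambda im,x,y,w,h:cv2.resize(im[y:y+h,x:x+w],(400,300),interpolation=cv2.INTER_CUBIC)
a=np.vstack([np.hstack([f(t,243,233,20,15),f(s,386,236,32,24)]),np.hstack([f(t,347,222,56,42+0),f(s,210,245,80,60)])])
cv2.imwrite("pics/v3.png",a)
E
```

```text
(no output)
```

View pics/v3.png

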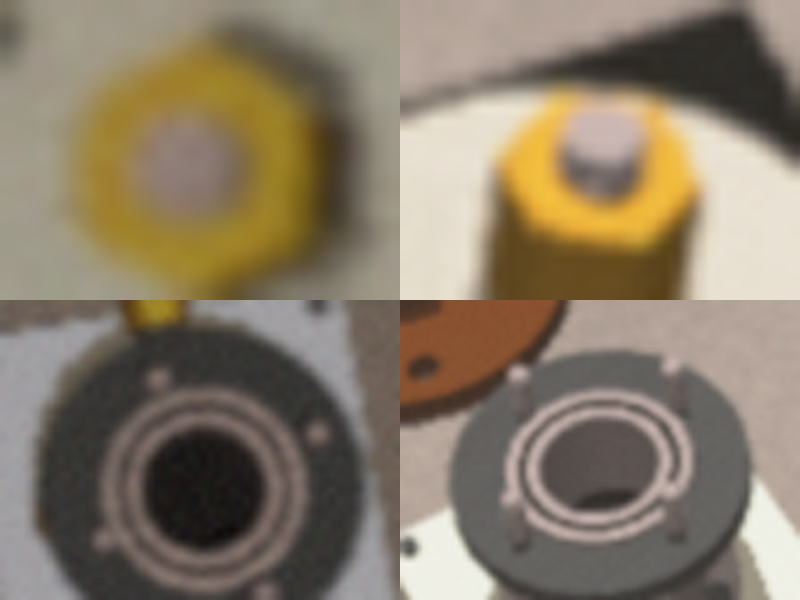

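The hex shows flats facing ±y and corners along ±x. In the scene view a flat faces the camera, at about −31°. So the flat normals lie at about 29°, 89° and 149°. All four stud tips are visible in both views.

```bash
python3 - <<'E'
from h import *
from scipy.optimize import least_squares
np.set_printoptions(precision=4,suppress=True)
T=np.array([(158,80),(317,132),(105,240),(265,292)])/ (400/56)+[346.5,221.5]
T[:,1]=np.array([80,132,240,292])/(300/42)+221.5
Sc=np.array([(118,72),(272,66),(272,192),(112,195)])/5+[209.5,244.5]
def fit(P):
    def f(p):
        o=[]
        for cam,uvs in P:
            q=[proj(cam,[p[0]+.05*np.cos(p[2]+k*np.pi/2),p[1]+.05*np.sin(p[2]+k*np.pi/2),.144]) for k in range(4)]
            o+=[min([a-u for a in q],key=np.linalg.norm) for u in uvs]
        return np.concatenate(o)
    r=least_squares(f,[.507,-.175,np.radians(22)]);return r.x[:2],np.degrees(r.x[2])%90,r.fun
for P in([("top",T)],[("scene",Sc)],[("top",T),("scene",Sc)]): print(*fit(P))
# pot bore/ring centre & hexagon centre
print("ring",ray("top",(205/7.143+346.5,190/7.143+221.5),.117),ray("scene",(200/5+209.5,166/5+244.5),.117))
print("nip",ray("top",(188/20+242.5,165/20+232.5),.082),ray("scene",(203/12.5+385.5,130/12.5+235.5),.082))
print("hex top",ray("top",(200/20+242.5,165/20+232.5),.070),ray("scene",(197/12.5+385.5,168/12.5+235.5),.070))
E
```

```text
[ 0.5068 -0.1741] 28.12353543485628 [-0.1465 -0.0674  0.0708  0.0499 -0.0295 -0.0714  0.1048  0.0881]
[ 0.5067 -0.1782] 27.323272963314967 [ 0.1982  0.003   0.1636 -0.1119 -0.296  -0.3349 -0.0546  0.441 ]
[ 0.5067 -0.1767] 27.635875651758756 [ 0.8686 -0.0719  1.0245  0.2355  0.7971 -0.14    0.8694  0.2107  0.7465
 -0.1145  0.7093 -0.3611  0.4406 -0.6078  0.6851  0.3083]
ring [ 0.5066 -0.1743  0.117 ] [ 0.507  -0.1783  0.117 ]
nip [0.5219 0.2064 0.082 ] [0.5207 0.2025 0.082 ]
hex top [0.5228 0.2062 0.07  ] [0.5206 0.2024 0.07  ]
```

The two cameras differ by 4 mm in y, but both give the same cover-to-pot displacement of about (0.014, 0.3805) m. I'll use cover ≈ (0.521, 0.2045) and jaws along y, and the grip itself will settle y.

```bash
python3 -m pendant '[[[-3.6,-1.7,0,0,0,0,100],[-3.6,-1.7,0,0,0,0,100],[-3.6,-1.7,0,0,0,0,100],[-3.6,-1.7,0,0,0,0,100],[-3.6,-1.7,0,0,0,0,100]]]' 40
python3 -m pendant '[[[-3.6,-1.7,0,0,0,0,100],[-3.6,-1.7,0,0,0,0,100],[-3.6,-1.7,0,0,0,0,100],[-3.6,-1.7,0,0,0,0,100],[-3.6,-1.7,0,0,0,0,100]]]'
python3 -m pendant '[[[0,0,0,0,0,-0.09,100],[0,0,0,0,0,-0.09,100],[0,0,0,0,0,-0.09,100],[0,0,0,0,0,0,100],[0,0,0,0,0,0,100]]]'
cat >> h.py <<'E'
def st():
    o=bot.get_obs();print("t",o["time"],"q",o["q"].round(2),"p",o["ee_pos"].round(4),"rpy",o["tcp_rot"].round(2),"F",o["wrist_force"].round(2),"M",o["torque"].round(2),"op",round(o["opening"],4));return o
def go(x,y,z,yaw):
    from scipy.spatial.transform import Rotation as R
    o=st();Rm=R.from_euler("xyz",o["tcp_rot"],degrees=True)
    d=Rm.inv().apply(np.array([x,y,z])-o["ee_pos"])*100
    r=(Rm.inv()*R.from_euler("xyz",[180,0,yaw],degrees=True)).as_rotvec()
    print("need cm",d.round(3),"rad",r.round(4))
E
python3 -c "
from h import *
go(.521,.2045,.231,179)"
```

```text
time: 1.12
ee_pos: [0.3036, 0.3956, 0.2297]
tcp_rot: [-180.0, -0.1, 164.3]
wrist_force: [-0.1, 0.5, 0.1]
opening: 0.0856
time: 1.53
ee_pos: [0.4595, 0.2575, 0.2306]
tcp_rot: [179.9, 0.0, 164.4]
wrist_force: [0.1, 0.8, 0.0]
opening: 0.0856
time: 1.95
ee_pos: [0.4662, 0.2496, 0.2297]
tcp_rot: [180.0, 0.1, 179.7]
wrist_force: [-0.9, 0.3, 0.1]
opening: 0.0855
t 1.95 q [28.16  1.92  6.69 94.67 -0.   28.49] p [0.4662 0.2496 0.2297] rpy [1.7996e+02 9.0000e-02 1.7967e+02] F [-0.9   0.27  0.08] M [ 0.03  0.03 -0.  ] op 0.0855
need cm [-5.508 -4.476 -0.127] rad [0.0008 0.0015 0.0117]
```

```bash
python3 -m pendant '[[[-2.8,-2.3,0,0,0,0.012,100],[-2.6,-2.1,0,0,0,0,100],[0,0,2.5,0,0,0,100],[0,0,2.5,0,0,0,100],[0,0,0,0,0,0,100]]]'
python3 -m pendant '[[[0,0,2.5,0,0,0,100],[0,0,2.5,0,0,0,100],[0,0,0,0,0,0,100],[0,0,0,0,0,0,100]]]'
python3 -c "
from h import *
go(.5213,.2045,.030,179)"
```

```text
time: 2.37
ee_pos: [0.5221, 0.2055, 0.1803]
tcp_rot: [179.8, 0.3, 178.3]
wrist_force: [-0.3, 0.0, -1.1]
opening: 0.0853
time: 2.7
ee_pos: [0.5217, 0.2071, 0.1327]
tcp_rot: [179.8, 0.4, 178.0]
wrist_force: [0.5, -0.0, 0.7]
opening: 0.0852
t 2.7 q [ 2.163e+01  5.180e+00 -6.100e-01  8.373e+01  4.000e-02  2.367e+01] p [0.5217 0.2071 0.1327] rpy [179.77   0.43 177.96] F [ 0.47 -0.01  0.71] M [-0.03 -0.01 -0.07] op 0.0852
need cm [ 0.111 -0.301 10.268] rad [ 0.004   0.0075 -0.0181]
```

```bash
python3 -m pendant '[[[0.05,-0.3,1.5,0.004,0.0075,-0.018,100],[0,0,2.5,0,0,0,100],[0,0,2.5,0,0,0,100],[0,0,0,0,0,0,100]]]'
python3 -c "
from h import *
go(.5213,.2045,.030,179)"
```

```text
time: 3.03
ee_pos: [0.5237, 0.206, 0.072]
tcp_rot: [179.8, 0.4, 179.2]
wrist_force: [-0.5, 0.3, -1.0]
opening: 0.0854
t 3.0333 q [ 2.148e+01  6.140e+00 -6.290e+00  7.712e+01 -1.000e-02  2.229e+01] p [0.5237 0.206  0.072 ] rpy [179.84   0.42 179.18] F [-0.46  0.31 -0.99] M [-0.05 -0.01  0.02] op 0.0854
need cm [ 0.266 -0.166  4.199] rad [0.0028 0.0073 0.0032]
```

```bash
python3 -m pendant '[[[0.25,-0.16,1.5,0.003,0.007,0.003,100],[0,0,1.5,0,0,0,100],[0,0,0.8,0,0,0,100],[0,0,0,0,0,0,100],[0,0,0,0,0,0,100]]]'
python3 -c "
from h import *
go(.5213,.2045,.030,179)"
```

```text
time: 3.45
ee_pos: [0.5236, 0.2056, 0.0398]
tcp_rot: [179.9, 0.3, 179.1]
wrist_force: [0.2, 0.7, -0.4]
opening: 0.0849
t 3.45 q [ 2.145e+01  7.030e+00 -8.910e+00  7.374e+01 -3.000e-02  2.234e+01] p [0.5236 0.2056 0.0398] rpy [179.9    0.3  179.11] F [ 0.23  0.68 -0.44] M [-0.04 -0.03  0.01] op 0.0849
need cm [ 0.238 -0.12   0.983] rad [0.0017 0.0053 0.002 ]
```

```bash
python3 -m pendant '[[[0.25,-0.12,0.6,0.002,0.006,0,100],[0.2,-0.1,0.5,0,0,0,100],[0,0,0,0,0,0,100]]]'
python3 -c "
from h import *
st();st();go(.5213,.2045,.030,179)"
```

```text
time: 3.7
ee_pos: [0.5205, 0.204, 0.0315]
tcp_rot: [179.9, 0.2, 179.1]
wrist_force: [-0.9, 0.1, 0.1]
opening: 0.0854
t 3.7 q [21.41  6.96 -9.94 72.94  0.   22.28] p [0.5205 0.204  0.0315] rpy [1.7994e+02 1.5000e-01 1.7913e+02] F [-0.87  0.11  0.15] M [-0.   -0.01 -0.04] op 0.0854
t 3.7 q [21.41  6.96 -9.94 72.94  0.   22.28] p [0.5205 0.204  0.0315] rpy [1.7994e+02 1.5000e-01 1.7913e+02] F [-0.87  0.11  0.15] M [-0.   -0.01 -0.04] op 0.0854
t 3.7 q [21.41  6.96 -9.94 72.94  0.   22.28] p [0.5205 0.204  0.0315] rpy [1.7994e+02 1.5000e-01 1.7913e+02] F [-0.87  0.11  0.15] M [-0.   -0.01 -0.04] op 0.0854
need cm [-0.083  0.047  0.151] rad [0.0011 0.0027 0.0023]
```

```bash
python3 -m pendant '[[[0,0,0,0,0,0,45],[0,0,0,0,0,0,40],[0,0,0,0,0,0,38],[0,0,0,0,0,0,30],[0,0,0,0,0,0,20]]]' 60
python3 -m pendant '[[[0,0,0,0,0,0,20],[0,0,0,0,0,0,20],[0,0,0,0,0,0,20],[0,0,0,0,0,0,20],[0,0,0,0,0,0,20]]]' 60
python3 -c "
from h import *
st()"
```

```text
time: 4.12
ee_pos: [0.5209, 0.2042, 0.0328]
tcp_rot: [179.9, 0.2, 179.1]
wrist_force: [0.4, 1.8, 5.1]
opening: 0.0354
time: 4.53
ee_pos: [0.5209, 0.2042, 0.0328]
tcp_rot: [179.9, 0.2, 179.1]
wrist_force: [-0.2, -0.3, -0.1]
opening: 0.0356
t 4.5333 q [ 2.141e+01  6.880e+00 -9.870e+00  7.299e+01 -1.000e-02  2.227e+01] p [0.5209 0.2042 0.0328] rpy [179.91   0.24 179.14] F [-0.19 -0.26 -0.06] M [-0.04  0.03  0.03] op 0.0356
```

```bash
python3 -m pendant '[[[0,0,-0.6,0,0,0,20],[0,0,-1,0,0,0,20],[0,0,-2,0,0,0,20],[0,0,-3,0,0,0,20],[0,0,-3,0,0,0,20]]]'
python3 -m pendant '[[[0,0,-3,0,0,0,20],[0,0,-3,0,0,0,20],[0,0,-3,0,0,0,20],[0,0,-2,0,0,0,20],[0,0,0,0,0,0,20]]]'
python3 - <<'E'
from h import *
st()
a=bot.camera("scene");b=bot.camera("top");save(a,"scene1");save(b,"top1")
f=lambda im,p,w,h:cv2.resize(im[int(p[1])-h//2:int(p[1])+h//2,int(p[0])-w//2:int(p[0])+w//2],(400,300),interpolation=cv2.INTER_CUBIC)
p=bot.get_obs()["ee_pos"]-[0,0,.017]
pa,pb=proj("scene",p),proj("top",p);print(pa,pb)
save(np.hstack([f(a,pa,80,60),f(b,pb,80,60)]),"v4")
E
```

```text
time: 4.95
ee_pos: [0.515, 0.2019, 0.1237]
tcp_rot: [-179.7, -0.8, 179.1]
wrist_force: [0.2, 0.9, -4.7]
opening: 0.0353
time: 5.37
ee_pos: [0.5154, 0.202, 0.2465]
tcp_rot: [-179.8, -0.5, 179.1]
wrist_force: [-0.3, -0.4, -5.4]
opening: 0.0352
t 5.3667 q [21.4   6.45 13.37 97.49  0.   22.28] p [0.5154 0.202  0.2465] rpy [-179.78   -0.53  179.12] F [-0.27 -0.4  -5.41] M [ 0.   -0.06  0.01] op 0.0352
[405.97278823 204.53625952] [246.52719003 239.70415227]
```

View pics/v4.png

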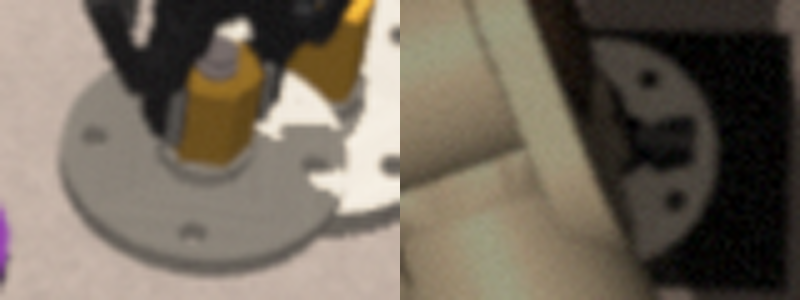

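The cover is held level by the hex and well clear of the mat. Three holes show in the scene crop, at (95,133), (192,232) and (315,160), and two in the top crop. I'll measure the cover in the hand.

```bash
python3 - <<'E'
from h import *
from scipy.optimize import least_squares
o=bot.get_obs();p=o["ee_pos"];z=p[2]-.0288+.0115
A=[np.array(q)/5+[405-40.-.5,204-30.-.5] for q in((95,133),(192,232),(315,160))]
B=[np.array(q)/5+[246-40.-.5,239-30.-.5] for q in((248,78),(273,202))]
for P in([("scene",A)],[("top",B)]):
    def f(t):
        r=[]
        for cam,U in P:
            q=[proj(cam,[t[0]+.05*np.cos(t[2]+k*np.pi/2),t[1]+.05*np.sin(t[2]+k*np.pi/2),z]) for k in range(4)]
            r+=[min([a-u for a in q],key=np.linalg.norm) for u in U]
        return np.concatenate(r)
    r=least_squares(f,[p[0],p[1],np.radians(59)]);print((r.x[:2]-p[:2])*1e3,np.degrees(r.x[2])%90,np.abs(r.fun).max())
E
```

```text
[-4.79321722  0.62523896] 59.217917321327306 0.6193363087716364
[1.85979188 3.42419815] 58.235037438797946 0.2227963126905479
```

```bash
python3 -m pendant '[[[0,0,0,0,0,0.07,20],[0,0,0,0,0,0.09,20],[0,0,0,0,0,0.09,20],[0,0,0,0,0,0.09,20],[0,0,0,0,0,0.05,20]]]'
python3 -m pendant '[[[-0.5,-1.2,0,0,0,0,20],[-1.2,-2.8,0,0,0,0,20],[-1.2,-2.8,0,0,0,0,20],[-1.2,-2.8,0,0,0,0,20],[-1.2,-2.8,0,0,0,0,20]]]'
python3 -m pendant '[[[-1.2,-2.8,0,0,0,0,20],[-1.2,-2.8,0,0,0,0,20],[-1.2,-2.8,0,0,0,0,20],[-1.2,-2.8,0,0,0,0,20],[-1.2,-2.8,0,0,0,0,20]]]'
python3 -c "
from h import *
go(.5066,-.1763,.22,155.7)"
```

```text
time: 5.88
ee_pos: [0.5119, 0.2006, 0.2305]
tcp_rot: [-178.8, -1.2, 155.9]
wrist_force: [-0.4, -0.3, -5.4]
opening: 0.0355
time: 6.3
ee_pos: [0.5053, 0.0638, 0.2193]
tcp_rot: [-178.2, -2.0, 156.4]
wrist_force: [0.4, 0.2, -6.2]
opening: 0.0353
time: 6.72
ee_pos: [0.4986, -0.0981, 0.2117]
tcp_rot: [-177.9, -2.8, 156.8]
wrist_force: [0.9, -0.2, -6.0]
opening: 0.0354
t 6.7167 q [-10.34   2.1    4.79  95.88  -1.41  12.83] p [ 0.4986 -0.0981  0.2117] rpy [-177.92   -2.79  156.82] F [ 0.9  -0.15 -5.95] M [-0.01 -0.2   0.04] op 0.0354
need cm [-3.771 -6.901 -0.764] rad [-0.0368 -0.0483  0.0203]
```

```bash
python3 -m pendant '[[[-1.3,-2.4,-0.6,-0.018,-0.024,0.01,20],[-1.3,-2.4,-0.4,-0.018,-0.024,0.01,20],[-1.2,-2.2,-0.3,0,0,0,20],[0,0,-0.1,0,0,0,20],[0,0,0,0,0,0,20]]]'
python3 -c "
from h import *
go(.5066,-.1763,.19,155.7)"
```

```text
time: 7.13
ee_pos: [0.4992, -0.1888, 0.2157]
tcp_rot: [-179.8, -0.7, 155.6]
wrist_force: [-0.3, 0.2, -5.8]
opening: 0.0354
t 7.1333 q [-20.63   3.18   6.43  93.98  -0.17   3.77] p [ 0.4992 -0.1888  0.2157] rpy [-179.79   -0.72  155.6 ] F [-0.25  0.24 -5.84] M [ 0.01 -0.06  0.02] op 0.0354
need cm [-0.188  1.455  2.562] rad [-0.0037 -0.0125 -0.0017]
```

```bash
python3 -m pendant '[[[-0.1,0.7,1.0,-0.003,-0.01,0,20],[-0.09,0.75,0.8,-0.001,-0.006,0,20],[0,0,0.2,0,0,0,20],[0,0,-0.05,0,0,0,20]]]'
python3 -c "
from h import *
go(.5066,-.1763,.178,155.7)"
```

```text
time: 7.47
ee_pos: [0.5042, -0.1754, 0.1901]
tcp_rot: [-180.0, -0.2, 155.7]
wrist_force: [-0.0, -0.2, -5.4]
opening: 0.0353
t 7.4667 q [-1.917e+01  2.310e+00  2.710e+00  9.062e+01 -3.000e-02  5.120e+00] p [ 0.5042 -0.1754  0.1901] rpy [-179.95   -0.22  155.71] F [-0.04 -0.16 -5.43] M [-0.    0.06 -0.03] op 0.0353
need cm [-0.26   0.021  1.214] rad [-0.0008 -0.0038  0.0002]
```

Close above now. Before contact I'll check the alignment with the cameras.

```bash
python3 -m pendant '[[[-0.13,0.01,0.4,-0.001,-0.004,0,20],[-0.13,0.01,0.35,0,0,0,20],[0,0,-0.02,0,0,0,20]]]'
python3 - <<'E'
from h import *
o=go(.5066,-.1763,.1728,155.7)
a=bot.camera("scene");b=bot.camera("top");save(a,"scene2");save(b,"top2")
f=lambda im,p,w,h:cv2.resize(im[int(p[1])-h//2:int(p[1])+h//2,int(p[0])-w//2:int(p[0])+w//2],(400,300) if w==80 else (400,300),interpolation=cv2.INTER_CUBIC)
pa,pb=proj("scene",[.507,-.176,.15]),proj("top",[.507,-.176,.15]);print(pa,pb)
save(np.hstack([f(a,pa,80,60),f(b,pb,80,60)]),"v5")
E
```

```text
time: 7.72
ee_pos: [0.5066, -0.1751, 0.1818]
tcp_rot: [-180.0, -0.0, 155.9]
wrist_force: [-0.9, -0.2, -6.0]
opening: 0.0358
t 7.7167 q [-19.06   2.35   1.82  89.52  -0.     5.04] p [ 0.5066 -0.1751  0.1818] rpy [-1.8000e+02 -5.0000e-02  1.5589e+02] F [-0.93 -0.24 -5.97] M [-0.    0.04  0.01] op 0.0358
need cm [-0.053 -0.112  0.897] rad [-0.0001 -0.0009  0.0034]
[248.9263797  268.78937602] [376.94739953 247.343476  ]
```

View pics/v5.png

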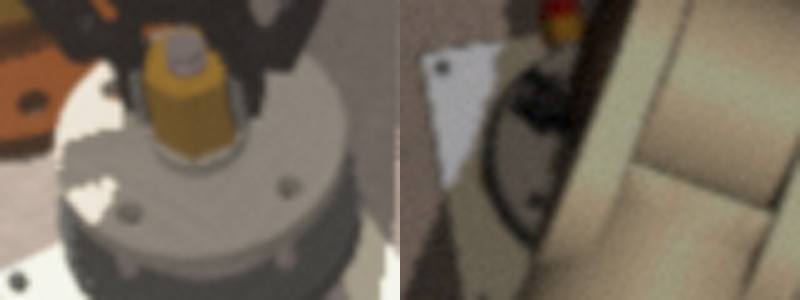

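The cover is centred over the pot. Two holes show at crop (130,212) and (289,187), and the front studs show below the edge at (128,265) and (287,255). I'll lower it slowly until it touches.

```bash
python3 -m pendant '[[[-0.05,-0.1,0.1,0,0,0,20],[-0.03,-0.06,0.1,0,0,0,20],[0,0,0.1,0,0,0,20],[0,0,0.1,0,0,0,20],[0,0,0.1,0,0,0,20]]]'
python3 -c "
from h import *
go(.5066,-.1763,.1728,155.7)"
```

```text
time: 8.23
ee_pos: [0.5072, -0.1777, 0.1785]
tcp_rot: [180.0, 0.1, 155.9]
wrist_force: [-0.8, -0.5, -5.7]
opening: 0.0352
t 8.2333 q [-1.93e+01  2.36e+00  1.47e+00  8.90e+01 -1.00e-02  4.84e+00] p [ 0.5072 -0.1777  0.1785] rpy [1.8000e+02 1.1000e-01 1.5586e+02] F [-0.81 -0.5  -5.73] M [-0.02  0.01  0.03] op 0.0352
need cm [0.115 0.1   0.569] rad [0.     0.002  0.0029]
```

```bash
python3 -m pendant '[[[0.1,0.09,0.12,0,0.002,0,20],[0,0,0.12,0,0,0,20],[0,0,0.12,0,0,0,20]]]'
python3 -m pendant '[[[0,0,0.1,0,0,0,20],[0,0,0.1,0,0,0,20]]]'
python3 -c "
from h import *
go(.5066,-.1763,.1728,155.7)"
```

```text
time: 8.48
ee_pos: [0.5066, -0.1764, 0.1746]
tcp_rot: [180.0, -0.0, 155.8]
wrist_force: [0.2, 0.2, -5.0]
opening: 0.0354
time: 8.65
ee_pos: [0.5065, -0.1763, 0.1727]
tcp_rot: [180.0, -0.0, 155.9]
wrist_force: [-3.7, 0.8, 6.6]
opening: 0.0353
t 8.65 q [-19.2    2.29   0.76  88.47   0.     4.95] p [ 0.5065 -0.1763  0.1727] rpy [180.    -0.   155.86] F [-3.68  0.78  6.6 ] M [0.18 0.61 0.05] op 0.0353
need cm [-0.007  0.005 -0.011] rad [ 0.0001 -0.0001  0.0027]
```

Contact came at TCP z 0.1727, where predicted, at about 12 N. Now I'll turn it towards the studs with a light touch.

```bash
python3 -m pendant '[[[0,0,-0.03,0,0,0.03,20],[0,0,0,0,0,0.03,20]]]'
python3 -c "
from h import *
go(.5066,-.1763,.1728,147.7)"
python3 -m pendant '[[[0,0,0,0,0,0.03,20],[0,0,0,0,0,0.03,20]]]'
python3 -c "
from h import *
go(.5066,-.1763,.1728,147.7)"
```

```text
time: 8.82
ee_pos: [0.5066, -0.1763, 0.1733]
tcp_rot: [180.0, 0.0, 152.4]
wrist_force: [-0.1, -0.6, -5.7]
opening: 0.0352
t 8.8167 q [-1.919e+01  2.260e+00  8.000e-01  8.850e+01  1.000e-02  8.440e+00] p [ 0.5066 -0.1763  0.1733] rpy [1.7999e+02 4.0000e-02 1.5237e+02] F [-0.07 -0.64 -5.73] M [ 0.01 -0.08  0.05] op 0.0352
need cm [ 0.002 -0.     0.052] rad [0.0003 0.0007 0.0815]
time: 8.98
ee_pos: [0.5067, -0.1763, 0.1733]
tcp_rot: [180.0, 0.1, 148.8]
wrist_force: [0.2, -0.3, -5.6]
opening: 0.0354
t 8.9833 q [-1.919e+01  2.250e+00  7.800e-01  8.848e+01  1.000e-02  1.204e+01] p [ 0.5067 -0.1763  0.1733] rpy [1.7998e+02 6.0000e-02 1.4877e+02] F [ 0.23 -0.34 -5.61] M [ 0.01  0.04 -0.06] op 0.0354
need cm [ 0.007 -0.003  0.051] rad [0.0003 0.001  0.0186]
```

```bash
python3 -m pendant '[[[0,0,0.08,0,0,0.005,20],[0,0,0.08,0,0,0.01,20]]]'
python3 -c "
from h import *
go(.5066,-.1763,.1728,147.7)"
```

```text
time: 9.15
ee_pos: [0.5068, -0.1763, 0.1716]
tcp_rot: [180.0, 0.1, 147.8]
wrist_force: [0.1, 0.4, -6.1]
opening: 0.0359
t 9.15 q [-1.919e+01  2.240e+00  5.800e-01  8.828e+01  1.000e-02  1.298e+01] p [ 0.5068 -0.1763  0.1716] rpy [1.7998e+02 7.0000e-02 1.4784e+02] F [ 0.13  0.41 -6.09] M [-0.04  0.02 -0.  ] op 0.0359
need cm [ 0.013 -0.008 -0.12 ] rad [0.0004 0.0012 0.0024]
```

It is below the stud ends with no contact force, so the holes have found the studs. I'll slide it down gently.

```bash
for i in 1; do python3 -m pendant '[[[0.01,0,0.08,0,0.001,0,20],[0,0,0.08,0,0,0,20],[0,0,0.08,0,0,0,20]]]'; done
python3 -c "
from h import *
go(.5066,-.1763,.1458,147.7)"
```

```text
time: 9.4
ee_pos: [0.5065, -0.1762, 0.1687]
tcp_rot: [180.0, -0.0, 147.9]
wrist_force: [-0.4, -0.2, -4.4]
opening: 0.0355
t 9.4 q [-1.919e+01  2.270e+00  3.000e-01  8.805e+01  2.000e-02  1.291e+01] p [ 0.5065 -0.1762  0.1687] rpy [ 1.7999e+02 -2.0000e-02  1.4789e+02] F [-0.4  -0.17 -4.45] M [ 0.05  0.04 -0.02] op 0.0355
need cm [-1.900e-02 -1.000e-03  2.293e+00] rad [ 0.0002 -0.0004  0.0034]
```

```bash
python3 -m pendant '[[[0,0,0.1,0,0,0,20],[0,0,0.1,0,0,0,20],[0,0,0.1,0,0,0,20],[0,0,0.1,0,0,0,20]]]'
python3 -c "
from h import *
go(.5066,-.1763,.1458,147.7)"
```

```text
time: 9.73
ee_pos: [0.5064, -0.1762, 0.1641]
tcp_rot: [180.0, -0.0, 148.0]
wrist_force: [-0.3, 0.5, -5.1]
opening: 0.0356
t 9.7333 q [-1.919e+01  2.260e+00 -2.100e-01  8.757e+01  2.000e-02  1.286e+01] p [ 0.5064 -0.1762  0.1641] rpy [ 1.7999e+02 -4.0000e-02  1.4795e+02] F [-0.25  0.49 -5.15] M [-0.01  0.06 -0.03] op 0.0356
need cm [-2.800e-02  1.000e-03  1.834e+00] rad [ 0.0002 -0.0008  0.0044]
```

```bash
python3 -m pendant '[[[-0.02,0,0.1,0,0,0.003,20],[0,0,0.1,0,0,0,20],[0,0,0.1,0,0,0,20],[0,0,0.1,0,0,0,20],[0,0,0.1,0,0,0,20]]]'
python3 -m pendant '[[[-0.01,0,0.1,0,0,0,20],[0,0,0.1,0,0,0,20],[0,0,0.1,0,0,0,20],[0,0,0.1,0,0,0,20],[0,0,0.05,0,0,0,20]]]'
python3 -c "
from h import *
go(.5066,-.1763,.1458,147.7)"
```

```text
time: 10.15
ee_pos: [0.5065, -0.1763, 0.1585]
tcp_rot: [180.0, -0.1, 147.8]
wrist_force: [0.2, -0.7, -5.3]
opening: 0.0353
time: 10.57
ee_pos: [0.5064, -0.1763, 0.1534]
tcp_rot: [-180.0, -0.1, 147.8]
wrist_force: [-0.1, -0.0, -5.2]
opening: 0.0355
t 10.5667 q [-1.920e+01  2.280e+00 -1.380e+00  8.641e+01  2.000e-02  1.303e+01] p [ 0.5064 -0.1763  0.1534] rpy [-1.8000e+02 -7.0000e-02  1.4777e+02] F [-0.08 -0.01 -5.18] M [0.04 0.07 0.  ] op 0.0355
need cm [-0.016  0.008  0.758] rad [-0.     -0.0013  0.0012]
```

```bash
python3 -m pendant '[[[-0.02,0,0.1,0,-0.001,0,20],[0,0,0.1,0,0,0,20],[0,0,0.1,0,0,0,20],[0,0,0.1,0,0,0,20],[0,0,0.04,0,0,0,20]]]'
python3 -c "
from h import *
go(.5066,-.1763,.1458,147.7)"
```

```text
time: 10.98
ee_pos: [0.5064, -0.1763, 0.1485]
tcp_rot: [-180.0, -0.0, 147.8]
wrist_force: [-1.2, -0.7, -4.7]
opening: 0.0356
t 10.9833 q [-19.2    2.24  -1.96  85.83   0.    13.04] p [ 0.5064 -0.1763  0.1485] rpy [-1.8000e+02 -3.0000e-02  1.4776e+02] F [-1.23 -0.66 -4.66] M [ 0.04  0.12 -0.01] op 0.0356
need cm [-0.011  0.012  0.269] rad [-0.0001 -0.0005  0.0011]
```

Now for the last 2.7 mm, taken slowly.

```bash
python3 -m pendant '[[[0,0,0.07,0,0,0,20],[0,0,0.07,0,0,0,20],[0,0,0.05,0,0,0,20]]]'
python3 -m pendant '[[[0,0,0.05,0,0,0,20]]]'
python3 -c "
from h import *
go(.5066,-.1763,.1458,147.7)"
```

```text
time: 11.23
ee_pos: [0.5065, -0.1764, 0.1464]
tcp_rot: [-180.0, -0.0, 147.8]
wrist_force: [-0.1, -0.8, -5.1]
opening: 0.0353
time: 11.32
ee_pos: [0.5064, -0.1763, 0.1459]
tcp_rot: [-180.0, -0.0, 147.8]
wrist_force: [-3.9, 1.6, 2.8]
opening: 0.0357
t 11.3167 q [-19.2    2.24  -2.24  85.54   0.    13.04] p [ 0.5064 -0.1763  0.1459] rpy [-1.8000e+02 -2.0000e-02  1.4776e+02] F [-3.95  1.56  2.84] M [ 0.22  0.69 -0.03] op 0.0357
need cm [-0.013  0.013  0.013] rad [-0.0001 -0.0004  0.0011]
```

Contact came at 0.1459 (flush is 0.1457). I'll press very slightly and then open the fingers part-way, so they stay clear of the studs.

```bash
python3 -m pendant '[[[0,0,0.02,0,0,0,20],[0,0,0,0,0,0,20]]]'
python3 -m pendant '[[[0,0,0,0,0,0,46],[0,0,0,0,0,0,50],[0,0,0,0,0,0,58],[0,0,0,0,0,0,58],[0,0,0,0,0,0,58]]]'
python3 -c "
from h import *
st()"
```

```text
time: 11.48
ee_pos: [0.5065, -0.1764, 0.146]
tcp_rot: [180.0, -0.0, 147.8]
wrist_force: [-0.9, 0.4, -7.0]
opening: 0.0352
time: 11.9
ee_pos: [0.5083, -0.177, 0.1487]
tcp_rot: [179.9, 0.4, 147.8]
wrist_force: [0.1, 0.5, -0.6]
opening: 0.0496
t 11.9 q [-1.920e+01  2.120e+00 -2.060e+00  8.546e+01  1.000e-02  1.303e+01] p [ 0.5083 -0.177   0.1487] rpy [179.91   0.35 147.77] F [ 0.05  0.54 -0.57] M [-0.03 -0.    0.01] op 0.0496
```

```bash
python3 -m pendant '[[[0.1,0.05,-0.3,0,0,0,58],[0,0,-1,0,0,0,58],[0,0,-2,0,0,0,58],[0,0,-2.5,0,0,0,58],[0,0,-2.5,0,0,0,58]]]'
python3 -m pendant '[[[0,0,-3,0,0,0,58],[0,0,-3,0,0,0,58],[0,4,0,0,0,0,58],[0,4,0,0,0,0,58],[0,4,0,0,0,0,58]]]'
python3 -m pendant '[[[0,4,0,0,0,0,58],[0,4,0,0,0,0,58],[0,4,0,0,0,0,58],[0,2,0,0,0,0,58],[0,0,0,0,0,0,58]]]'
python3 - <<'E'
from h import *
st()
a=bot.camera("scene");b=bot.camera("top");save(a,"scene3");save(b,"top3")
f=lambda im,p,w,h:cv2.resize(im[int(p[1])-h//2:int(p[1])+h//2,int(p[0])-w//2:int(p[0])+w//2],(400,300),interpolation=cv2.INTER_CUBIC)
pa,pb=proj("scene",[.507,-.176,.13]),proj("top",[.507,-.176,.13])
save(np.vstack([np.hstack([f(a,pa,80,60),f(b,pb,80,60)]),np.hstack([cv2.resize(a,(400,300)),cv2.resize(b,(400,300))])]),"v6")
E
```

```text
time: 12.32
ee_pos: [0.5052, -0.175, 0.2318]
tcp_rot: [-180.0, -0.1, 147.8]
wrist_force: [0.3, 0.1, 0.0]
opening: 0.0497
time: 12.73
ee_pos: [0.5687, -0.0767, 0.3079]
tcp_rot: [179.8, 0.8, 147.2]
wrist_force: [0.8, -0.3, 0.1]
opening: 0.0495
time: 13.15
ee_pos: [0.6493, 0.053, 0.3125]
tcp_rot: [179.6, 1.0, 147.4]
wrist_force: [-0.6, -0.1, -0.9]
opening: 0.0494
t 13.15 q [  4.79  22.55  40.45 106.86  -0.28  37.42] p [0.6493 0.053  0.3125] rpy [179.59   0.99 147.37] F [-0.59 -0.13 -0.88] M [-0.05  0.07 -0.01] op 0.0494
```

View pics/v6.png

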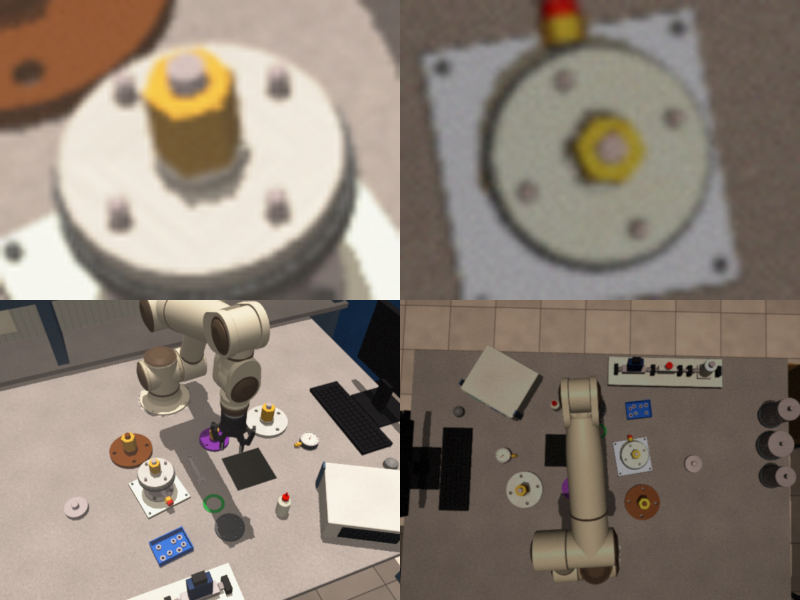

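All four studs come through the holes (scene crop (125,92), (278,85), (278,208), (120,212)). The cover lies level on the flange, the mat is empty and the other things have not moved. Handing in.

```bash
python3 -m pendant '[[[0,0,0,0,0,0,58],[0,0,0,0,0,0,58]]]'; python3 -c "
from workcell import bot
print(bot.job_done())"
```

```text
time: 13.42
ee_pos: [0.6473, 0.0486, 0.3143]
tcp_rot: [179.6, 1.1, 147.2]
wrist_force: [0.8, 0.4, -0.1]
opening: 0.0492
the job is handed in; nothing more can be done
None
```

The cover is on the pot, flush on the sealing face with all four studs through its holes. I handed the job in at 13.4 s.

- **Pick-up:** I gripped the cover on its hex flats (opening 35.5 mm) and lifted it off the mat.
- **On the studs:** It touched the stud ends about 8° off, with the wrist force rising by about 12 N. I then turned it. It lifted about 0.6 mm off the studs for most of the turn. I lowered it again over the last degree, and the holes found the studs.
- **Down to the face:** It slid down at roughly 12 mm/s with no side load. It touched the face with the tool at 0.1459 m, against 0.1457 m expected for flush, with a change of about 8 N. I released it there.
- **Last checks:** The final pictures show all four studs through the holes, the cover level, the mat empty and the other things apparently not moved. In the top view the arm hides part of the bench, including most of the purple disc and the wrench. The wrist force after release was about zero.
- **Disagreement:** The two cameras differed by about 4 mm in y. Both gave the same cover-to-pot distance, so I used that together with the gripped position. The contact heights and the free slide agreed with it.

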